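# Fetch the dropper bottle from behind the glassware

### The job

The small dropper bottle at the back of the grey bay is boxed in by the amber bottle, the conical flask and the measuring cylinder. Leaving the dropper bottle where it is, first move those three out and stand them all on the grey mat; then stand the dropper bottle in the middle of the white tile; and when it is there, put the three back in the bay, each exactly where it stood at the start. Everything stays upright and stands by itself at the end.

Things in the scene. Friction and masses are not known exactly. Their poses are not given: they have to be found in the camera images.
- bay: Fixed open-topped grey plastic tray, 180 (x) by 240 (y) mm. Origin under its centre on the worktop; x points to its back. Floor 6 mm thick; back and side walls 5 mm thick, 50 mm high; front lip 12 mm high. In each front corner a fixed cuvette, 13 mm square, 49 mm high. The dropper bottle stands at the back, one other thing in front of it and one at each side, centres about 60 mm from its own.
- mat: The side area: flat grey mat with a thin white line round its edge, 280 (x) by 160 (y) by 4 mm, fixed to the worktop left or right of the bay. Origin under its centre; x along its length, y across. It has room for three things 80 mm apart along x. Empty at the start.
- tile: White ceramic tile, 100 by 100 by 8 mm, fixed to the worktop on the other side of the bay from the mat. Origin under its centre; its top is at z = 0.008. A pen lies fixed to the worktop 95 mm from its centre, on its -x side.
- dropper: Small white dropper bottle with a red cap, 0.03 kg. Origin at the centre of its underside, z up along its axis. Body 29 mm in diameter and 58 mm high, closed cap 19 mm in diameter up to 62 mm. Grasp round the body.
- amber_bottle: Brown bottle with a black cap, about 0.17 kg. Origin at the centre of its underside, z up along its axis. Body 56 mm in diameter, 105 mm high with cap. Grasp round the body between 65 and 100 mm up: take it as 56 mm wide up to 101 mm, at the shoulder and cap as well.
- conical_flask: Glass conical flask, about 0.085 kg. Origin at the centre of its underside, z up along its axis. 68 mm in diameter at the foot, 104 mm high; neck about 29 mm in diameter from 83 mm up to the rim. Grasp across the neck.
- measuring_cylinder: Tall thin glass measuring cylinder, about 0.09 kg. Origin at the centre of its underside, z up along its axis. Blue six-sided foot 50 by 43 mm, 14 mm high; tube 24 to 27 mm in diameter from there to 170 mm; rim 35 mm wide with a lip on its y side up to 180 mm. Grasp round the tube, near 150 mm up. A gripper lowered to the other things may strike it: best out first and back last.
Mind the look-alikes: they are no part of the job. Of the things shaped like the dropper, the white one is meant. Leave any green look-alike of the conical_flask alone.

How it is judged:
By the outcome, as a careful person would: the job done as asked, in the order asked, and still so for the second after the job is handed in, with the robot touching nothing.
It also fails if it takes over 144 s, if anything falls off the work surface, if the arm or the gripper's body presses on something with over 40 N, if the wrist force passes 120 N, or if a joint passes its speed limit or range.

### The arm

A 6-joint arm with a two-finger parallel gripper is mounted at the origin on a cart in front of the work surface, level with it; the furniture and walls round the work are solid. World frame = base frame: x ahead of the robot, y to its left, z up, the work surface at z = 0. Lengths are in mm, angles in rad, forces in N, time in s.
With the tool pointing down it reaches from about 350 to 975 mm from the base axis. Payload 7.1 kg.
Tool frame: the origin (TCP) lies midway between the tips of the shut fingers; the grasp point (between the pads) lies 19 mm behind it (ctrl.grip_depth is the distance from the TCP to the grasp point, in mm); z points along the fingers, y is the line along which they close (so a half turn about z gives the same grasp; the last joint's range is limited). The gripper opens to 88 mm and grips with 3 to 60 N. Pads are 20 mm wide; open, the fingers measure 115 mm over their backs; the gripper's body (75 mm by 178 mm) begins 61 mm behind the grasp point.
Start: joints at [-1.337, 0.423, 1.63, -0, 1.089, -0.019], TCP at [156.341, -605.113, 222.675] pointing down, gripper open.
Joint ranges: [-3, 3], [-0.9, 2.11], [0.09, 2.58], [-1.31, 4.45], [0.11, 2.69], [-2.54, 2.54]. Speed limits (rad/s): [2.39, 2.39, 3.01, 3.14, 3.14, 3.14].

### API

Orientations are given as a rotation vector (axis times angle).
In Python, from workcell import get_obs, vision, ctrl gives the robot as it stands.
- The arm moves only by the tool step_arm, never from a script. Its argument "plan" is a list of rows, each a list of 7 numbers: the opening, from -1 (shut) to 1 (fully open), then the shift along the tool's x, y, z as a fraction of full scale, then the turn, a rotation vector about the tool's x, y, z as a fraction of full scale. In form: [[fingers, dx, dy, dz, wx, wy, wz], ...]. A call has 1 to 20 rows; each row shifts and turns the commanded pose from where the row before left it, along the tool's axes as they then stand; what a row does not reach is not made up. Full scale, the value 1, is 50 mm for a shift and 0.12 rad for a turn. A row lasts 1/8 s, in which the tool goes at most 62.5 mm and 10.7 degrees, less where a joint would pass 70% of its speed; a pose out of reach is approached as far as the arm can. A call with a number of a shift or a turn outside -1 to 1 is refused whole. A call with a gripper value outside its range is refused whole. The fingers move at their own pace and stop on an object; the grip force is fixed at half the most. Time passes only in rows, so rows that do not move let the fingers close. It gives the time, the measured TCP pose, the force, the opening and the grip force at its end, in the units of the state.
- get_obs(): the state, without advancing time (a new reading comes with each control period).
- vision.get_image(name): name is "side" or "top" or "wrist"; returns a dict with "pixels" (384x512x3 uint8, red, green, blue), "depth" (384x512 float32, mm along the optical axis (not along the pixel's ray), 0 where there is no reading), "fx", "fy", "cx", "cy" (pixels), "T" (4x4, takes a point from camera to world coordinates); the wrist camera has in their place "T_tool_cam" (4x4, takes a point from camera to tool coordinates, whose origin is the TCP and whose axes are the flange's). Camera axes: x right, y down, z forward; pixel columns grow to the right and rows downward; lengths in mm; the calibration is good to about 2 mm. The wrist camera is an equidistant fisheye: a pixel r from the principal point sees the ray r / f radians off the axis. A picture is of the moment at which its call begins: read the wrist's pose just before it.
- ctrl.close_job(): hands the job in; it is judged then, once.
The state is a dict: "t": time; "qpos": joint angles; "qvel": joint speeds; "joint_torque": joint torques, N m; "ee_pos": TCP position; "orientation": TCP orientation; "ft_force": force on the tool from outside, world axes, zero at the start; "moment": the same for the moment, N m; "width": finger opening in mm; "grasp_force": force on a finger pad.
Only numpy, scipy, OpenCV 4.12 (cv2) and the standard library are available. Lean on these libraries where they do the work, as an engineer would, in place of code of your own. Each camera call takes 0.05 s, during which the arm holds its last target. There are 200 camera calls.

## Working session

There is one attempt and no reset: what is moved stays moved. The work goes in short steps, Python scripts to look and compute and a tool call to move; the robot and the scene stay as the last step left them, time stands still between calls to the robot, and variables do not carry over. Pictures are saved under pics/ and viewed, at most 14 in all, crops included, and the job is handed in when it is done.

Besides the shell and the picture viewer there is one more tool, called after "Request:" as name(argument=value, ...) on one line, values as JSON. step_arm: Moves the arm, as the interface text tells. Its arguments: {"type":"object","properties":{"plan":{"type":"array","items":{"type":"array","items":{"type":"number","minimum":-1,"maximum":1}}}},"required":["plan"]}

```bash
mkdir -p pics; ls; cat > h.py <<'E'
import numpy as np, cv2
from workcell import get_obs, vision, ctrl
def grab(n):
    im=vision.get_image(n); np.savez(f'{n}.npz',**{k:np.asarray(v) for k,v in im.items()}); return im
def cloud(im):
    d=im['depth']; v,u=np.indices(d.shape)
    P=np.stack([(u-im['cx'])/im['fx']*d,(v-im['cy'])/im['fy']*d,d],-1)
    W=P@im['T'][:3,:3].T+im['T'][:3,3]; W[d==0]=np.nan
    return W
def save(p,name): cv2.imwrite('pics/'+name,cv2.cvtColor(p,cv2.COLOR_RGB2BGR))
E
python3 - <<'E'
from h import *
o=get_obs(); print({k:np.round(v,3) for k,v in o.items()})
a=grab('top'); b=grab('side')
print(np.round(a['T'],3),a['fx'],np.round(b['T'],3),b['fx'])
save(a['pixels'],'top0.png'); save(b['pixels'],'side0.png')
E
```

```text
pics
{'t': np.float64(0.0), 'qpos': array([-1.337,  0.424,  1.631, -0.   ,  1.089, -0.019]), 'qvel': array([-0.   ,  0.002, -0.   ,  0.   ,  0.   ,  0.001]), 'joint_torque': array([-0.0000e+00, -5.4462e+01, -2.7368e+01,  6.4000e-02,  2.3000e-02,
       -0.0000e+00]), 'ee_pos': array([ 156.202, -604.579,  221.898]), 'orientation': array([-3.115, -0.396,  0.   ]), 'ft_force': array([ 0.21 ,  1.248, -0.232]), 'moment': array([-0.019, -0.021,  0.003]), 'grasp_force': np.float64(0.0), 'width': np.float64(87.85)}
[[ 8.000000e-03 -9.770000e-01  2.120000e-01  3.301930e+02]
 [-1.000000e+00 -8.000000e-03  1.000000e-03 -1.609800e+01]
 [ 0.000000e+00 -2.120000e-01 -9.770000e-01  1.299976e+03]
 [ 0.000000e+00  0.000000e+00  0.000000e+00  1.000000e+00]] 427.3233461216217 [[-9.01000e-01 -2.35000e-01  3.66000e-01  2.24897e+02]
 [-4.35000e-01  4.69000e-01 -7.69000e-01  7.99837e+02]
 [ 9.00000e-03 -8.51000e-01 -5.24000e-01  5.96413e+02]
 [ 0.00000e+00  0.00000e+00  0.00000e+00  1.00000e+00]] 404.6083895429553
```

View pics/top0.png

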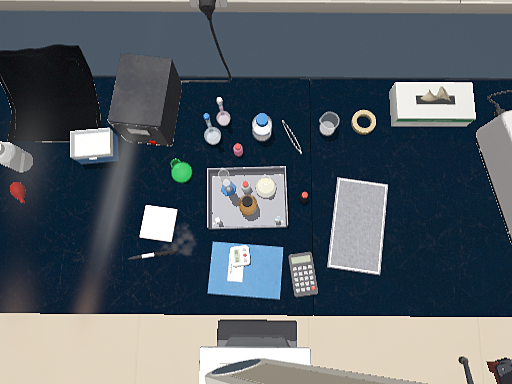

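View pics/side0.png

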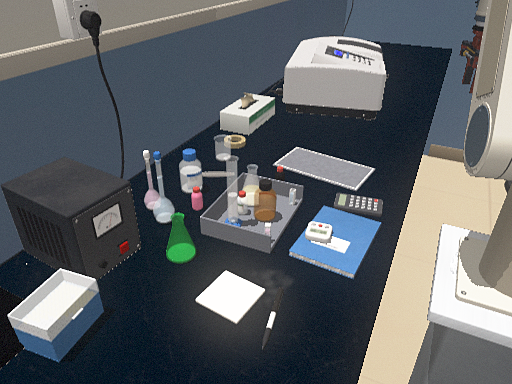

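The top view shows the bay at about (247,198), with the amber bottle at (247,206), the flask at (266,187), the cylinder at (227,187) and the dropper at (246,187). The mat is at (358,226) and the tile at (158,223). Look-alikes for the dropper are the pink bottle at (238,150) and the dark red-capped one at (305,197). The flask's look-alike is the green one at (181,171). The white bottle inside the bay is the one I want.

```bash
python3 - <<'E'
from h import *
a=dict(np.load('top.npz')); b=dict(np.load('side.npz'))
A=cloud(a); B=cloud(b)
np.set_printoptions(precision=1,suppress=True)
def px(im,p):
    c=np.linalg.inv(im['T'])@np.append(p,1); return im['fx']*c[0]/c[2]+im['cx'],im['fy']*c[1]/c[2]+im['cy']
for (u,v) in [(247,206),(266,187),(228,189),(246,186),(245,190),(358,226),(158,223),(158,222),(213,220),(305,197),(300,210)]: print((u,v),A[v,u],a['pixels'][v,u])
# tile & mat by colour
hsv=cv2.cvtColor(a['pixels'],cv2.COLOR_RGB2HSV)
def rect(mask,seed,z,name):
    n,l=cv2.connectedComponents(mask.astype(np.uint8)); m=(l==l[seed[1],seed[0]])
    W=A[m]; vv,uu=np.nonzero(m)
    # intersect rays with plane z
    d=np.stack([(uu-a['cx'])/a['fx'],(vv-a['cy'])/a['fy'],np.ones(len(uu))],-1)@a['T'][:3,:3].T
    P=a['T'][:3,3]+d*((z-a['T'][2,3])/d[:,2])[:,None]
    r=cv2.minAreaRect(P[:,:2].astype(np.float32)); print(name,m.sum(),r,np.nanmedian(W,0),P.mean(0))
g=a['pixels'].min(2)
rect(g>150,(158,223),8,'tile')
rect(g>95,(358,226),4,'mat')
# bay walls: z 45-54
m=(A[...,2]>40)&(A[...,2]<56)&(np.abs(np.indices(A.shape[:2])[1]-247)<46)&(np.abs(np.indices(A.shape[:2])[0]-198)<38)
print('bay rect',m.sum(),cv2.minAreaRect(A[m][:,:2].astype(np.float32)),np.median(A[m],0))
c1=cv2.resize(a['pixels'][155:240,195:310],None,fx=6,fy=6,interpolation=cv2.INTER_CUBIC)
c2=cv2.resize(b['pixels'][145:255,190:315],None,fx=6,fy=6,interpolation=cv2.INTER_CUBIC)
save(cv2.resize(c1,(690,510)),'c_top.png'); save(cv2.resize(c2,(680,598)),'c_side.png')
E
```

```text
(247, 206) [545.8  23.7 101.6] [24 28 38]
(266, 187) [606.9 -30.4  78.9] [243 240 223]
(228, 189) [605.   82.6  56.2] [199 200 203]
(246, 186) [613.6  28.9  60.7] [175  66  56]
(245, 190) [607.8  32.8  31.4] [151 151 152]
(358, 226) [ 504.3 -312.5    3.8] [183 184 190]
(158, 223) [508.2 297.4   5.8] [255 255 255]
(158, 222) [512.3 299.4  -1.8] [255 255 255]
(213, 220) [519.3 130.4   2.2] [206 205 213]
(305, 197) [ 582.4 -146.5   57.1] [190  84  73]
(300, 210) [ 553.2 -136.7   -1.3] [ 5 33 51]
tile 1086 ((508.70709228515625, 296.89971923828125), (99.65250396728516, 101.53248596191406), 82.4162826538086) [507.9 297.3   7.6] [508.1 296.9   8. ]
mat 4793 ((508.62567138671875, -311.9241943359375), (159.56607055664062, 281.0687255859375), 82.01941680908203) [ 504.1 -311.7    4.2] [ 505.6 -311.7    4. ]
bay rect 577 ((588.214599609375, 26.599075317382812), (178.8421630859375, 239.15884399414062), 2.322209119796753) [617.1   2.9  48.7]
```

View pics/c_top.png

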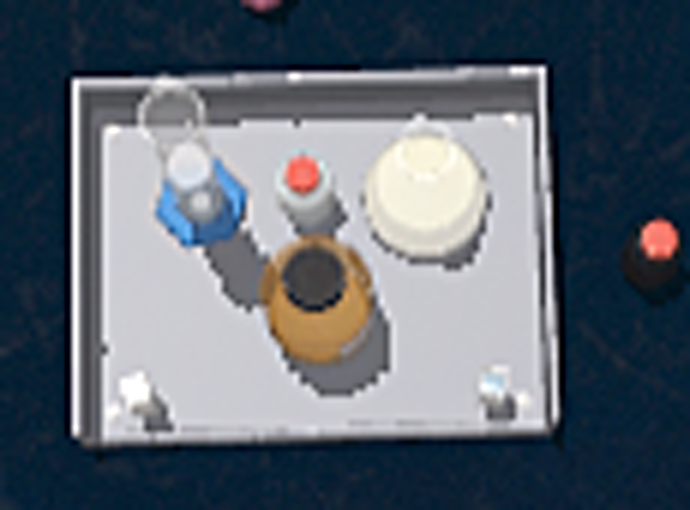

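View pics/c_side.png

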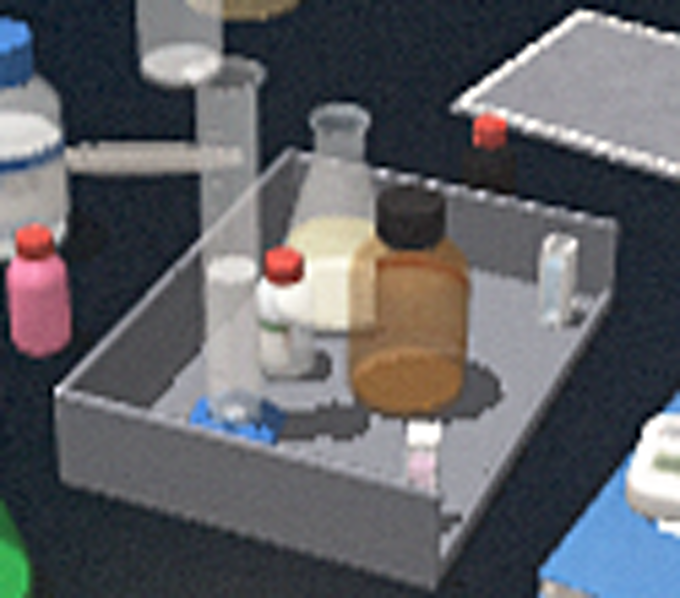

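The crops confirm the target: the white dropper with the red cap, at crop_top (303,172), between the cylinder (left), flask (right) and amber bottle (front). I'll move above the bay for wrist views.

Request:
step_arm(plan=[[1,0,0,-1,0,0,0.7],[1,0,0,-1,0,0,0.7],[1,0,0,-1,0,0,0.71],[1,0.6,-0.9,-0.5,0,0,0],[1,0.6,-0.95,0,0,0,0],[1,0.6,-0.95,0,0,0,0],[1,0.6,-0.95,0,0,0,0],[1,0.6,-0.95,0,0,0,0],[1,0.6,-0.95,0,0,0,0],[1,0.6,-0.95,0,0,0,0],[1,0.6,-0.95,0,0,0,0],[1,0.6,-0.95,0,0,0,0],[1,0.6,-0.95,0,0,0,0],[1,0.6,-0.95,0,0,0,0],[1,0.6,-0.95,0,0,0,0],[1,0.6,-0.95,0,0,0,0],[1,0.2,-0.2,0,0,0,0],[1,0,0,0,0,0,0]])

```text
t: 2.35
ee_pos: [556.5, 19.9, 397.0]
orientation: [3.141, 0.002, -0.002]
ft_force: [-0.5, -0.9, 0.4]
width: 87.9
grasp_force: 0.0
```

```bash
cat >> h.py <<'E'
from scipy.spatial.transform import Rotation as R
def wgrab(n):
    o=get_obs(); im=vision.get_image('wrist'); T=np.eye(4); T[:3,:3]=R.from_rotvec(o['orientation']).as_matrix(); T[:3,3]=o['ee_pos']
    im['T']=T@im['T_tool_cam']; np.savez(n+'.npz',**{k:np.asarray(v) for k,v in im.items()}); save(im['pixels'],n+'.png'); return im
def ray(im,u,v,fish):
    x,y=(u-im['cx'])/im['fx'],(v-im['cy'])/im['fy']
    if fish:
        r=np.hypot(x,y); s=np.sin(r)/r if r>1e-9 else 1; d=np.array([x*s,y*s,np.cos(r)])
    else: d=np.array([x,y,1.]); d/=np.linalg.norm(d)
    return im['T'][:3,3],im['T'][:3,:3]@d
def tri(rs):
    A=np.zeros((3,3));b=np.zeros(3)
    for c,d in rs: M=np.eye(3)-np.outer(d,d);A+=M;b+=M@c
    p=np.linalg.solve(A,b); return p,[float(np.linalg.norm((np.eye(3)-np.outer(d,d))@(p-c))) for c,d in rs]
def atz(r,z): c,d=r; return c+d*(z-c[2])/d[2]
def hit(n,u,v,z): im=dict(np.load(n+'.npz')); return atz(ray(im,u,v,n.startswith('w')),z)
E
python3 - <<'E'
from h import *
np.set_printoptions(precision=1,suppress=True)
w=wgrab('w1'); print(w['T_tool_cam'],w['fx'],w['cx'],w['cy'])
a=dict(np.load('top.npz')); b=dict(np.load('side.npz'))
ct=lambda x,y:(195+(x+.5)/6-.5,155+(y+.5)/6-.5); cs=lambda x,y:(190+(x+.5)/5.44-.5,145+(y+.5)/5.436-.5)
for n,p,q in [('amber cap',(313,272),(411,203)),('flask rim',(422,136),(341,118)),('cyl rim',(172,112),(232,72)),('cyl foot',(201,203),(236,412)),('dropper',(302,172),(285,256))]:
    print(n,tri([ray(a,*ct(*p),0),ray(b,*cs(*q),0)]))
E
```

```text
[[  -0.    -1.    -0.2   66.3]
 [   1.    -0.    -0.     0.6]
 [   0.    -0.2    1.  -162. ]
 [   0.     0.     0.     1. ]] 297.3186396354542 253.56040755739676 192.9192963350464
amber cap (array([561.9,  24.3, 104.9]), [0.93689542304917, 0.9368954230493591])
flask rim (array([625. , -28. , 108.6]), [3.9623654433506132, 3.9623654433508095])
cyl rim (array([618.3,  85.6, 185. ]), [1.6555277360166931, 1.655527736016335])
cyl foot (array([617. ,  86. ,  12.5]), [0.5583867637412107, 0.5583867637408833])
dropper (array([620.5,  31.9,  65.2]), [0.43389494143167523, 0.4338949414314709])
```

View pics/w1.png

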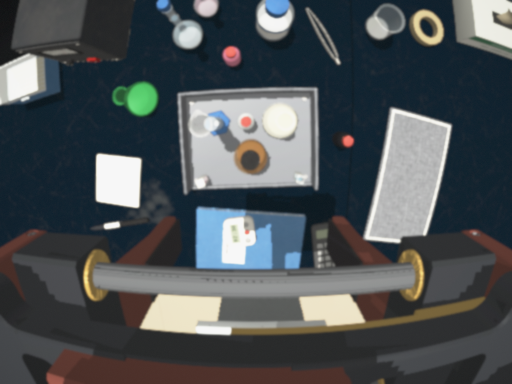

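The wrist view shows the bay at (248,140): cylinder rim (201,124), dropper (246,122), flask (280,121), amber cap (250,159). The black look-alike at (346,141) is outside the bay. I'll get closer for two views.

Request:
step_arm(plan=[[1,0.45,-0.1,0.9,0,0,0],[1,0.45,0,0.9,0,0,0],[1,0,0,0.4,0,0,0],[1,0,0,0,0,0,0],[1,0,0,0,0,0,0]])

```text
t: 3.02
ee_pos: [601.8, 23.7, 289.1]
orientation: [3.142, -0.003, 0.003]
ft_force: [-0.1, 0.2, 1.4]
width: 87.9
grasp_force: 0.0
```

```bash
python3 -c "
from h import *
w=wgrab('w2'); print(get_obs()['ee_pos'])
save(cv2.resize(w['pixels'][20:270,110:400],None,fx=2.4,fy=2.4,interpolation=cv2.INTER_CUBIC),'w2c.png')"
```

```text
[602.00979932  23.95724827 289.44798834]
```

Request:
step_arm(plan=[[1,0,-0.8,0,0,0,0],[1,0,-0.8,0,0,0,0],[1,0,0,0,0,0,0],[1,0,0,0,0,0,0]])

```text
t: 3.58
ee_pos: [601.8, 104.4, 288.7]
orientation: [3.141, 0.0, 0.002]
ft_force: [0.5, 0.8, 0.2]
width: 87.9
grasp_force: 0.0
```

```bash
python3 -c "
from h import *
w=wgrab('w3'); print(get_obs()['ee_pos'])
save(cv2.resize(w['pixels'][20:270,130:420],None,fx=2.4,fy=2.4,interpolation=cv2.INTER_CUBIC),'w3c.png')"
```

```text
[601.81657096 103.97529702 288.49241575]
```

View pics/w2c.png

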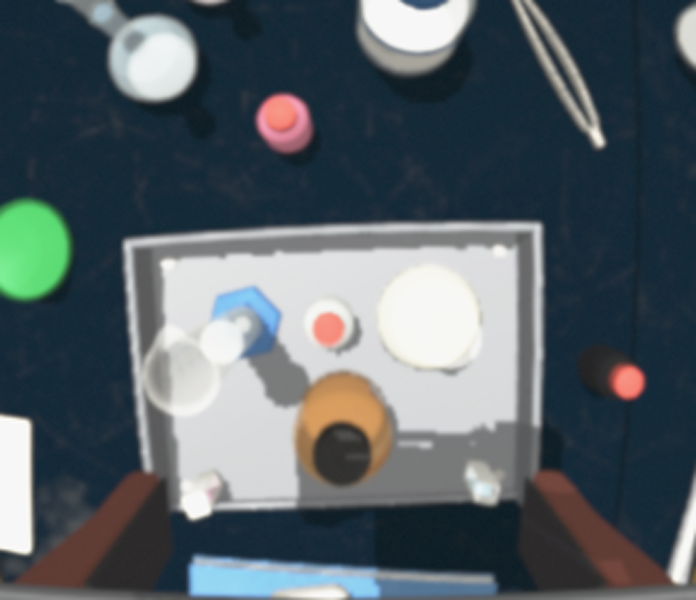

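View pics/w3c.png

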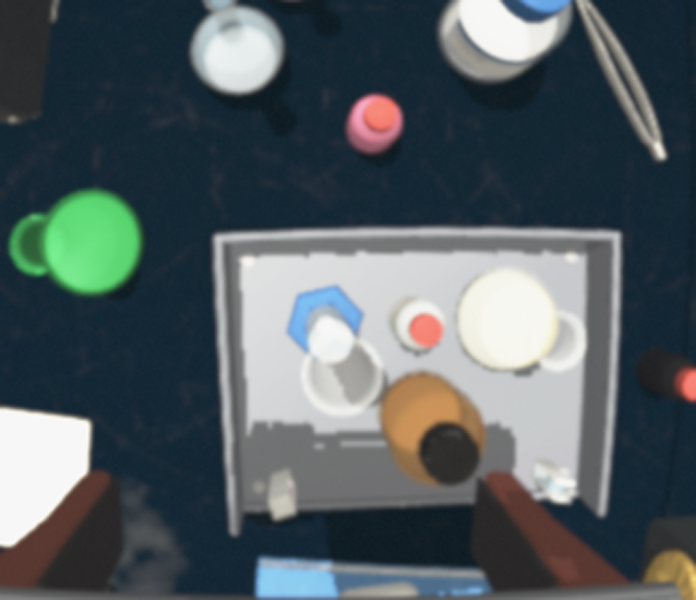

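These views show the cylinder rim at w2c (183,371) / w3c (343,375), the dropper cap at (328,330) / (425,330), the amber cap at (343,454) / (449,453), and the flask rim at w3c (558,340).

```bash
python3 - <<'E'
from h import *
np.set_printoptions(precision=1,suppress=True)
I={k:dict(np.load(k+'.npz')) for k in('top','w2','w3')}
f=lambda n,x,y:ray(I[n],({'w2':110,'w3':130}[n])+(x+.5)/2.4-.5,20+(y+.5)/2.4-.5,1)
for n,p,q,z in [('cyl rim',(183,371),(343,375),186),('dropper',(328,329),(426,329),68),('amber',(343,453),(449,452),111),('bayBL',(126,242),(216,237),50),('bayBR',(541,225),(620,234),50)]:
    print(n,tri([f('w2',*p),f('w3',*q)]),atz(f('w2',*p),z)[:2],atz(f('w3',*q),z)[:2])
print('flask rim',tri([f('w3',558,340),ray(I['top'],195+422/6-.4,155+134/6-.4,0)]),atz(f('w3',558,340),110)[:2],'w2',atz(f('w2',460,347),110)[:2])
# blue foot: mask, hit at z=20, min enclosing
for n in('w2','w3'):
    p=I[n]['pixels'].astype(int); m=(p[...,2]-p[...,0]>50); m[:100]=0; m[170:]=0;m[:,:185]=0;m[:,300:]=0
    v,u=np.nonzero(m); P=np.array([atz(ray(I[n],a,b,1),20)[:2] for a,b in zip(u,v)]).astype(np.float32)
    h=cv2.convexHull(P); print('foot',n,len(u),cv2.minEnclosingCircle(P),cv2.minAreaRect(P),cv2.approxPolyDP(h,4,True)[:,0])
# yellow flask liquid/foot : mask circle; amber & dropper depth
E
```

```text
cyl rim (array([617.7,  86.5, 182.9]), [0.9098721104923065, 0.9098721104921947]) [619.2  85.7] [617.4  86.7]
dropper (array([619.7,  32.9,  62.3]), [0.2738074851558717, 0.27380748515581965]) [620.1  32.7] [620.7  33.9]
amber (array([559.9,  24.7,  99. ]), [0.17774325358438864, 0.1777432535843403]) [563.4  24.6] [563.8  27.4]
bayBL (array([670.4, 149.5,  49.2]), [0.07033178348910557, 0.07033178348921333]) [670.4 149.3] [670.3 149.5]
bayBR (array([679. , -88.3,  49.5]), [0.06972503170222438, 0.06972503170222091]) [679.1 -88.2] [678.9 -88.1]
flask rim (array([624.9, -24.9, 120.9]), [2.4932004635456684, 2.493200463545623]) [621.7 -27.2] w2 [616.7 -32.5]
foot w2 337 ((619.4776611328125, 85.08849334716797), 22.03679847717285) ((621.6039428710938, 82.42477416992188), (43.88325119018555, 32.344627380371094), 40.05452346801758) [[640.7  79.5]
 [635.2 100.3]
 [625.  105.1]
 [599.4  84.9]
 [602.2  71.4]
 [619.9  63.7]]
foot w3 361 ((618.8143920898438, 87.61595916748047), 22.636505126953125) ((623.1663818359375, 89.4598159790039), (32.932857513427734, 44.92613983154297), 22.230119705200195) [[640.3  80.4]
 [632.9 104.9]
 [612.4 109.3]
 [602.  100.6]
 [615.5  67. ]
 [624.3  65.7]]
```

Request:
step_arm(plan=[[1,0.32,0.36,0.4,0,0,0],[1,0,0,0.9,0,0,0],[1,0,0,0.9,0,0,0],[1,0,0,0.6,0,0,0],[1,0,0,0.23,0,0,0],[1,0,0,0,0,0,0],[1,0,0,0,0,0,0]])

```text
t: 4.5
ee_pos: [618.7, 86.5, 137.8]
orientation: [-3.141, 0.001, -0.004]
ft_force: [0.5, 0.6, 0.2]
width: 87.9
grasp_force: 0.0
```

Request:
step_arm(plan=[[-1,0,0,0,0,0,0],[-1,0,0,0,0,0,0],[-1,0,0,0,0,0,0],[-1,0,0,0,0,0,0],[-1,0,0,0,0,0,0],[-1,0,0,0,0,0,0],[-1,0,0,0,0,0,0]])

```text
t: 5.38
ee_pos: [617.6, 86.8, 136.1]
orientation: [-3.142, 0.001, 0.0]
ft_force: [-1.1, -0.8, -0.5]
width: 27.7
grasp_force: 30.0
```

Request:
step_arm(plan=[[-1,0,0,-0.4,0,0,0],[-1,0,0,-0.9,0,0,0],[-1,0,0,-0.9,0,0,0],[-1,-0.05,0.5,0,0,0,0],[-1,-0.06,0.9,0,0,0,0],[-1,-0.06,0.9,0,0,0,0],[-1,-0.06,0.9,0,0,0,0],[-1,-0.06,0.9,0,0,0,0],[-1,-0.06,0.9,0,0,0,0],[-1,-0.06,0.9,0,0,0,0],[-1,-0.06,0.9,0,0,0,0],[-1,-0.06,0.9,0,0,0,0],[-1,0,0.49,0,0,0,0],[-1,0,0,0,0,0,0],[-1,0,0,0,0,0,0],[-1,0,0,0.9,0,0,0],[-1,0,0,0.9,0,0,0],[-1,0,0,0.3,0,0,0],[-1,0,0,0,0,0,0]])

```text
t: 7.75
ee_pos: [591.0, -321.7, 140.8]
orientation: [-3.141, -0.001, 0.002]
ft_force: [0.0, -0.1, -0.3]
width: 27.8
grasp_force: 30.0
```

Request:
step_arm(plan=[[-1,0,0,0.12,0,0,0],[-1,0,0,0.02,0,0,0],[-1,0,0,0,0,0,0],[-1,0,0,0,0,0,0]])

```text
t: 8.25
ee_pos: [591.1, -323.0, 134.7]
orientation: [3.141, -0.001, 0.001]
ft_force: [0.7, 0.0, -1.5]
width: 27.6
grasp_force: 30.0
```

Request:
step_arm(plan=[[1,0,0,0,0,0,0],[1,0,0,0,0,0,0],[1,0,0,0,0,0,0],[1,0,0,0,0,0,0],[1,0,0,0,0,0,0],[1,0,0,-0.4,0,0,0],[1,0,0,-0.9,0,0,0],[1,0,0,-0.9,0,0,0],[1,-0.07,-0.6,0,0,0,0],[1,-0.07,-0.9,0,0,0,0],[1,-0.07,-0.9,0,0,0,0],[1,-0.07,-0.9,0,0,0,0],[1,-0.07,-0.9,0,0,0,0],[1,-0.07,-0.9,0,0,0,0],[1,-0.07,-0.9,0,0,0,0],[1,-0.09,-0.96,0,0,0,0],[1,0,0,0,0,0,0],[1,0,0,0,0,0,0]])

```text
t: 10.5
ee_pos: [562.5, 25.1, 245.2]
orientation: [3.141, 0.0, 0.002]
ft_force: [0.1, -0.5, 0.4]
width: 87.7
grasp_force: 0.0
```

```bash
python3 - <<'E'
from h import *
np.set_printoptions(precision=1,suppress=True)
a=grab('top'); w=wgrab('w4'); print(get_obs()['ee_pos'])
c=cv2.resize(a['pixels'][130:290,190:410],(528,384),interpolation=cv2.INTER_CUBIC)
d=cv2.resize(w['pixels'][60:260,150:350],(400,400),interpolation=cv2.INTER_CUBIC); c=cv2.copyMakeBorder(c,0,16,0,0,0)
save(np.hstack([c[:, 128:],d]),'w4c.png')
E
```

```text
[562.4  24.2 244.8]
```

View pics/w4c.png

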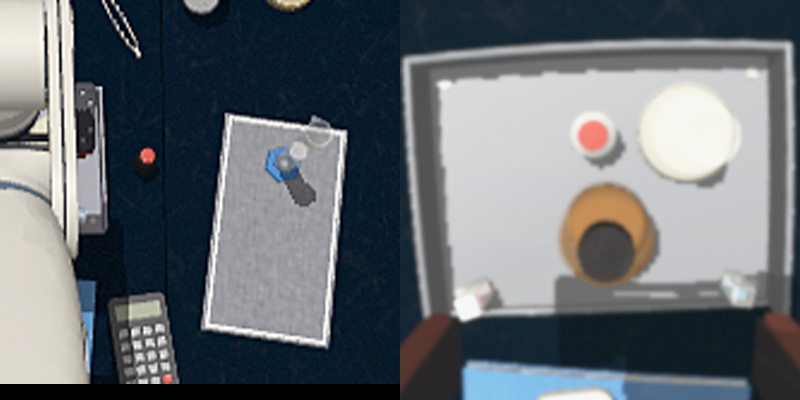

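The cylinder stands on the mat at the crop's left half (285,163). In the right half the amber cap is at (606,250), the dropper at (593,136) and the flask at (686,132).

```bash
python3 - <<'E'
from h import *
np.set_printoptions(precision=1,suppress=True)
for n,u,v,z in [('amber',253,185,111),('dropper',246.4,127.8,68),('flask rim r',302,127,110),('bayBR',346,81.5,50),('bayBL',152,88.5,50)]:
    print(n,hit('w4',u,v,z))
w=dict(np.load('w4.npz'));p=w['pixels'].astype(int)
def blob(m,z):
    n,l,s,c=cv2.connectedComponentsWithStats(m.astype(np.uint8)); i=1+s[1:,4].argmax(); v,u=np.nonzero(l==i)
    P=np.array([hit('w4',a,b,z)[:2] for a,b in zip(u[::3],v[::3])]).astype(np.float32); print(s[i],cv2.minEnclosingCircle(P),P.mean(0))
M=np.zeros(p.shape[:2],bool);M[145:215,215:300]=1
blob(M&(p.max(2)<70),111)
M[:]=0;M[105:150,230:262]=1; blob(M&(p[...,0]-p[...,1]>50),68)
M[:]=0;M[90:160,262:330]=1; blob(M&(p[...,0]-p[...,2]>8)&(p[...,0]>200),40)
E
```

```text
amber [562.6  24.8 111. ]
dropper [619.5  32.3  68. ]
flask rim r [621.9 -24.3 110. ]
bayBR [679.1 -88.7  50. ]
bayBL [671.5 149.1  50. ]
[242 172  23   9  71] ((568.8209228515625, 25.292057037353516), 10.718728065490723) [573.   26.8]
[239 120  15  16 183] ((619.7660522460938, 32.924339294433594), 8.589752197265625) [619.7  33.2]
[ 269  102   49   48 1104] ((622.08642578125, -24.74544906616211), 30.04429054260254) [620.6 -23.8]
```

Request:
step_arm(plan=[[1,0,0,0.5,0,0,0],[1,0,0,0.9,0,0,0],[1,0,0,0.9,0,0,0],[1,0,0,0.9,0,0,0],[1,0,0,0.3,0,0,0],[1,0,0,0,0,0,0],[1,0,0,0,0,0,0],[-1,0,0,0,0,0,0],[-1,0,0,0,0,0,0],[-1,0,0,0,0,0,0],[-1,0,0,0,0,0,0],[-1,0,0,0,0,0,0]])

```text
t: 12.1
ee_pos: [562.3, 25.3, 69.5]
orientation: [-3.142, 0.001, -0.001]
ft_force: [-0.1, 0.2, 4.3]
width: 55.6
grasp_force: 30.0
```

Request:
step_arm(plan=[[-1,0,0,-0.4,0,0,0],[-1,0,0,-0.9,0,0,0],[-1,0,0,-0.9,0,0,0],[-1,-0.2,0.5,0,0,0,0],[-1,-0.33,0.8,0,0,0,0],[-1,-0.33,0.8,0,0,0,0],[-1,-0.33,0.8,0,0,0,0],[-1,-0.33,0.8,0,0,0,0],[-1,-0.33,0.8,0,0,0,0],[-1,-0.33,0.8,0,0,0,0],[-1,-0.33,0.8,0,0,0,0],[-1,-0.15,0.42,0,0,0,0],[-1,0,0,0,0,0,0],[-1,0,0,0.9,0,0,0],[-1,0,0,0.9,0,0,0],[-1,0,0,0.3,0,0,0],[-1,0,0,0.13,0,0,0],[-1,0,0,0,0,0,0],[-1,0,0,0,0,0,0]])

```text
t: 14.48
ee_pos: [429.8, -301.2, 68.8]
orientation: [3.14, -0.0, 0.003]
ft_force: [0.5, 0.1, -1.4]
width: 55.7
grasp_force: 30.0
```

Request:
step_arm(plan=[[1,0,0,0,0,0,0],[1,0,0,0,0,0,0],[1,0,0,0,0,0,0],[1,0,0,0,0,0,0],[1,0,0,-0.4,0,0,0],[1,0,0,-0.9,0,0,0],[1,0,0,-0.9,0,0,0],[1,0,0,-0.9,0,0,0],[1,0.4,-0.6,0,0,0,0],[1,0.55,-0.8,0,0,0,0],[1,0.55,-0.8,0,0,0,0],[1,0.55,-0.8,0,0,0,0],[1,0.55,-0.8,0,0,0,0],[1,0.55,-0.8,0,0,0,0],[1,0.55,-0.8,0,0,0,0],[1,0.14,-0.1,0,0,0,0],[1,0,0,0,0,0,0],[1,0,0,0,0,0,0]])

```text
t: 16.73
ee_pos: [620.2, -26.9, 222.5]
orientation: [3.141, -0.002, -0.001]
ft_force: [-0.5, -0.2, 0.7]
width: 88.0
grasp_force: 0.0
```

```bash
python3 - <<'E'
from h import *
w=wgrab('w5'); print(get_obs()['ee_pos'])
save(cv2.resize(w['pixels'][80:230,160:360],None,fx=4,fy=4,interpolation=cv2.INTER_CUBIC),'w5c.png')
E
```

```text
[620.26634646 -26.97732664 222.61302589]
```

View pics/w5c.png

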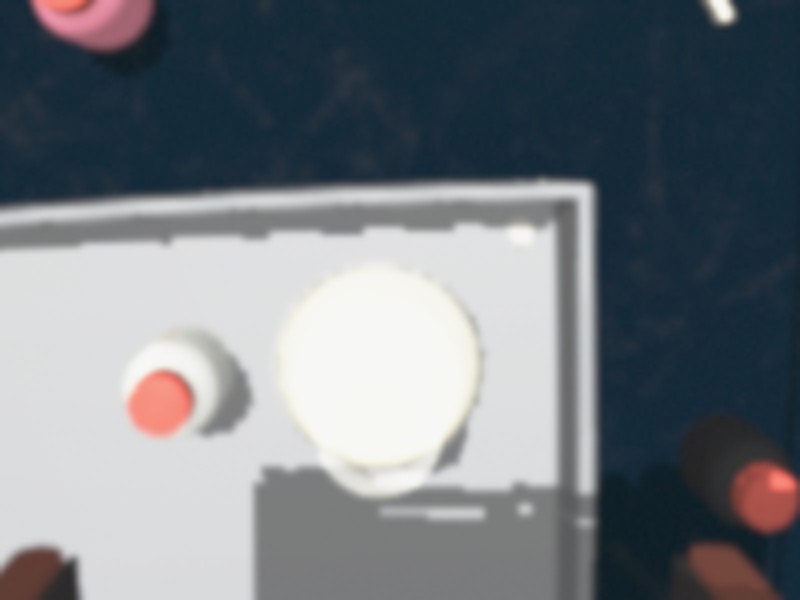

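The flask rim's near arc spans (318..438, bottom 497), so its centre is at about (378,437).

```bash
python3 - <<'E'
from h import *
np.set_printoptions(precision=1,suppress=True)
f=lambda x,y:(160+(x+.5)/4-.5,80+(y+.5)/4-.5)
for n,p,z in [('rim',(378,437),110),('rimbottom',(378,497),110),('rimL',(318,440),110),('rimR',(438,440),110),('liq L',(279,366),36),('liq R',(480,366),36),('liq T',(380,264),36),('liq B',(380,466),36),('drop',(160,403),68),('bayBR',(596,184),50)]: print(n,hit('w5',*f(*p),z))
E
```

```text
rim [621.1 -27.8 110. ]
rimbottom [606.3 -27.7 110. ]
rimL [620.4 -13.5 110. ]
rimR [620.4 -42.  110. ]
liq L [625.3   1.6  36. ]
liq R [625.2 -58.3  36. ]
liq T [655.6 -28.5  36. ]
liq B [594.4 -28.4  36. ]
drop [620.9  32.1  68. ]
bayBR [680.2 -89.4  50. ]
```

Request:
step_arm(plan=[[1,0.04,0.02,0.5,0,0,0],[1,0,0,0.9,0,0,0],[1,0,0,0.9,0,0,0],[1,0,0,0.4,0,0,0],[1,0,0,0.11,0,0,0],[1,0,0,0,0,0,0],[-1,0,0,0,0,0,0],[-1,0,0,0,0,0,0],[-1,0,0,0,0,0,0],[-1,0,0,0,0,0,0],[-1,0,0,0,0,0,0],[-1,0,0,0,0,0,0],[-1,0,0,0,0,0,0]])

```text
t: 18.4
ee_pos: [623.0, -26.8, 82.0]
orientation: [-3.142, 0.001, 0.0]
ft_force: [0.1, 0.6, -0.9]
width: 27.2
grasp_force: 29.8
```

Request:
step_arm(plan=[[-1,0,0,-0.4,0,0,0],[-1,0,0,-0.9,0,0,0],[-1,0,0,-0.9,0,0,0],[-1,-0.27,0.5,0,0,0,0],[-1,-0.33,0.8,0,0,0,0],[-1,-0.33,0.8,0,0,0,0],[-1,-0.33,0.8,0,0,0,0],[-1,-0.33,0.8,0,0,0,0],[-1,-0.33,0.8,0,0,0,0],[-1,-0.33,0.8,0,0,0,0],[-1,0,0.36,0,0,0,0],[-1,0,0,0,0,0,0],[-1,0,0,0,0,0,0],[-1,0,0,0.9,0,0,0],[-1,0,0,0.9,0,0,0],[-1,0,0,0.3,0,0,0],[-1,0,0,0.13,0,0,0],[-1,0,0,0,0,0,0],[-1,0,0,0,0,0,0]])

```text
t: 20.78
ee_pos: [511.4, -310.2, 82.1]
orientation: [3.14, -0.001, 0.003]
ft_force: [0.2, -0.3, -1.5]
width: 27.5
grasp_force: 29.9
```

Request:
step_arm(plan=[[1,0,0,0,0,0,0],[1,0,0,0,0,0,0],[1,0,0,0,0,0,0],[1,0,0,0,0,0,0],[1,0,0,0,0,0,0],[1,0,0,-0.4,0,0,0],[1,0,0,-0.9,0,0,0],[1,0,0,-0.9,0,0,0],[1,0,0,-0.8,0,0,0],[1,0,0,0,0,0,0]])

```text
t: 22.02
ee_pos: [512.5, -311.0, 235.8]
orientation: [3.137, -0.001, 0.011]
ft_force: [0.2, 0.2, 0.4]
width: 87.9
grasp_force: 0.0
```

Request:
step_arm(plan=[[1,0.2,-0.5,0,0,0,0],[1,0.25,-0.8,0,0,0,0],[1,0.25,-0.8,0,0,0,0],[1,0.25,-0.8,0,0,0,0],[1,0.25,-0.8,0,0,0,0],[1,0.25,-0.8,0,0,0,0],[1,0.25,-0.8,0,0,0,0],[1,0.25,-0.8,0,0,0,0],[1,0.22,-0.78,0,0,0,0],[1,0,0,0.6,0,0,0],[1,0,0,0,0,0,0],[1,0,0,0,0,0,0]])

```text
t: 23.52
ee_pos: [619.0, 33.8, 201.1]
orientation: [3.142, -0.001, -0.0]
ft_force: [0.3, -0.6, -0.1]
width: 87.8
grasp_force: 0.0
```

```bash
python3 - <<'E'
from h import *
np.set_printoptions(precision=1,suppress=True)
a=grab('top'); w=wgrab('w6'); o=get_obs();print(o['ee_pos'],o['orientation'])
p=w['pixels'].astype(int); m=(p[...,0]-p[...,1]>50);m[:80]=0;m[260:]=0;m[:,:220]=0;m[:,290:]=0
n,l,s,c=cv2.connectedComponentsWithStats(m.astype(np.uint8))
for i in range(1,n):
    if s[i,4]>60: print(s[i],hit('w6',*c[i],68))
c=cv2.resize(a['pixels'][130:290,300:410],(400,582),interpolation=cv2.INTER_CUBIC)
d=cv2.resize(w['pixels'][60:260,150:350],(400,400),interpolation=cv2.INTER_CUBIC)
save(np.hstack([c,cv2.copyMakeBorder(d,0,182,0,0,0)]),'w6c.png')
E
```

```text
[619.6  33.7 201.7] [-3.1  0.  -0. ]
[220  80  23   8 130] [722.8  54.8  68. ]
[246 175  17  18 246] [620.9  32.9  68. ]
```

View pics/w6c.png

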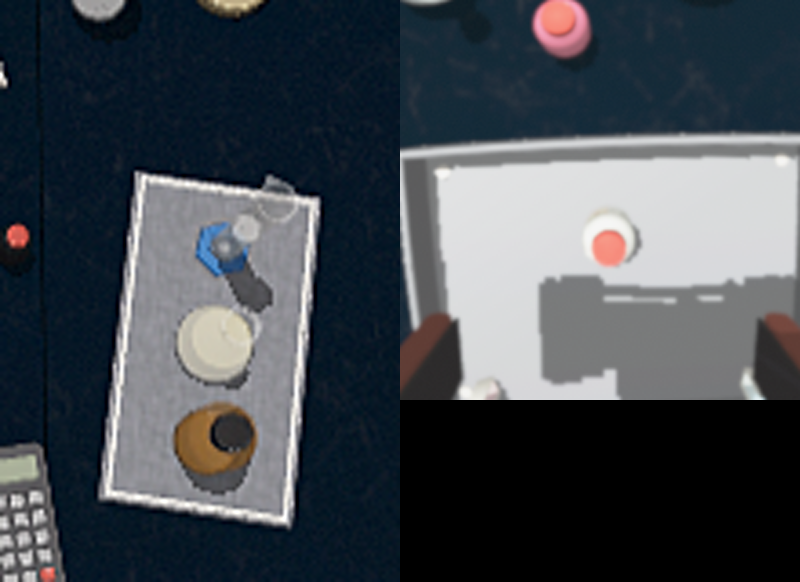

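All three stand on the mat (left half: cylinder (222,248), flask (215,343), amber (217,440)). The dropper is alone in the bay at right-half (609,247).

Request:
step_arm(plan=[[1,0.02,0.02,0.5,0,0,0],[1,0,0,0.9,0,0,0],[1,0,0,0.9,0,0,0],[1,0,0,0.9,0,0,0],[1,0,0,0.29,0,0,0],[1,0,0,0,0,0,0],[1,0,0,0,0,0,0],[-1,0,0,0,0,0,0],[-1,0,0,0,0,0,0],[-1,0,0,0,0,0,0],[-1,0,0,0,0,0,0],[-1,0,0,0,0,0,0],[-1,0,0,0,0,0,0],[-1,0,0,0,0,0,0]])

```text
t: 25.38
ee_pos: [620.1, 33.2, 26.1]
orientation: [-3.142, 0.001, 0.0]
ft_force: [0.4, -0.6, 0.4]
width: 28.4
grasp_force: 30.0
```

Request:
step_arm(plan=[[-1,0,0,-0.4,0,0,0],[-1,0,0,-0.9,0,0,0],[-1,0,0,-0.9,0,0,0],[-1,0,0,-0.4,0,0,0],[-1,-0.2,-0.5,0,0,0,0],[-1,-0.34,-0.8,0,0,0,0],[-1,-0.34,-0.8,0,0,0,0],[-1,-0.34,-0.8,0,0,0,0],[-1,-0.34,-0.8,0,0,0,0],[-1,-0.34,-0.8,0,0,0,0],[-1,-0.34,-0.77,0,0,0,0],[-1,0,0,0,0,0,0],[-1,0,0,0,0,0,0],[-1,0,0,0.9,0,0,0],[-1,0,0,0.9,0,0,0],[-1,0,0,0.6,0,0,0],[-1,0,0,0.15,0,0,0],[-1,0,0,0,0,0,0],[-1,0,0,0,0,0,0]])

```text
t: 27.75
ee_pos: [509.1, 296.4, 29.5]
orientation: [-3.141, 0.002, -0.002]
ft_force: [0.2, -0.2, -0.5]
width: 29.0
grasp_force: 30.0
```

Request:
step_arm(plan=[[1,0,0,0,0,0,0],[1,0,0,0,0,0,0],[1,0,0,0,0,0,0],[1,0,0,0,0,0,0],[1,0,0,0,0,0,0],[1,0,0,-0.4,0,0,0],[1,0,0,-0.9,0,0,0],[1,0,0,-0.9,0,0,0],[1,0,0,-0.9,0,0,0],[1,0,0,-0.9,0,0,0],[1,0,0,0,0,0,0],[1,0,0,0,0,0,0]])

```text
t: 29.25
ee_pos: [507.8, 296.5, 229.0]
orientation: [-3.141, 0.001, -0.0]
ft_force: [-0.4, -0.2, 1.1]
width: 87.9
grasp_force: 0.0
```

```bash
python3 - <<'E'
from h import *
np.set_printoptions(precision=1,suppress=True)
w=wgrab('w7'); o=get_obs();print(o['ee_pos'],o['orientation'])
save(cv2.resize(w['pixels'][90:290,130:380],None,fx=3,fy=3,interpolation=cv2.INTER_CUBIC),'w7c.png')
p=w['pixels'].astype(int); m=(p[...,0]-p[...,1]>60)&(p[...,0]>200);m[:90]=0;m[300:]=0;m[:,:210]=0;m[:,300:]=0
n,l,s,c=cv2.connectedComponentsWithStats(m.astype(np.uint8))
for i in range(1,n):
    if s[i,4]>60: print('cap',s[i],hit('w7',*c[i],70))
n,l,s,c=cv2.connectedComponentsWithStats((p.min(2)>150).astype(np.uint8)); i=l[170:200,230:280]; k=np.bincount(i[i>0]).argmax()
v,u=np.nonzero(l==k); P=np.array([hit('w7',a,b,8)[:2] for a,b in zip(u,v)]).astype(np.float32); print(s[k],cv2.minAreaRect(P))
E
```

```text
[507.4 296.3 228.1] [ 3.1 -0.  -0. ]
cap [247 171  15  15 183] [510. 296.  70.]
[ 210  126   86   85 5706] ((509.8509216308594, 298.6170654296875), (102.14372253417969, 102.31941986083984), 82.53672790527344)
```

View pics/w7c.png

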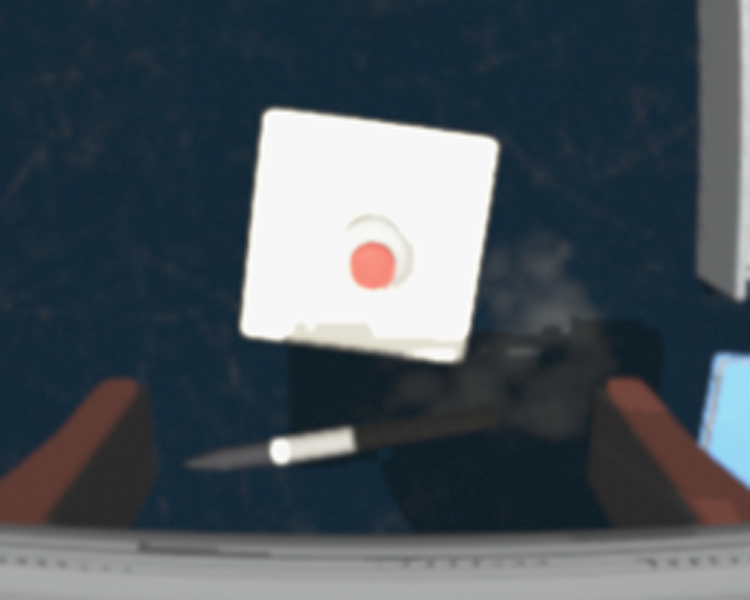

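The dropper stands on the tile, within about 2 mm of its centre; its cap is at crop (373,265). Next I go back to the mat for the flask.

Request:
step_arm(plan=[[1,0.06,0.5,0,0,0,0],[1,0,0.95,0,0,0,0],[1,0,0.95,0,0,0,0],[1,0,0.95,0,0,0,0],[1,0,0.95,0,0,0,0],[1,0,0.95,0,0,0,0],[1,0,0.95,0,0,0,0],[1,0,0.95,0,0,0,0],[1,0,0.95,0,0,0,0],[1,0,0.95,0,0,0,0],[1,0,0.95,0,0,0,0],[1,0,0.95,0,0,0,0],[1,0,0.95,0,0,0,0],[1,0,0.24,0,0,0,0],[1,0,0,0,0,0,0],[1,0,0,0,0,0,0]])

```text
t: 31.3
ee_pos: [510.7, -308.8, 228.0]
orientation: [-3.14, -0.001, 0.002]
ft_force: [-0.2, 0.6, 0.0]
width: 88.0
grasp_force: 0.0
```

```bash
cat >> h.py <<'E'
def avg(k=8):
    L=[]
    for i in range(k): L.append(np.r_[get_obs()['ee_pos'],get_obs()['orientation']]); vision.get_image('side')
    print('avg',np.mean(L,0)[:3].round(2),np.std(L,0)[:3].round(2),L[-1][3:].round(3))
E
python3 - <<'E'
from h import *
np.set_printoptions(precision=1,suppress=True)
w=wgrab('w8'); avg()
save(cv2.resize(w['pixels'][70:270,150:400],None,fx=3,fy=3,interpolation=cv2.INTER_CUBIC),'w8c.png')
E
```

```text
avg [ 511.1 -309.3  228.7] [0.1 0.4 0.2] [3.1 0.  0. ]
```

View pics/w8c.png

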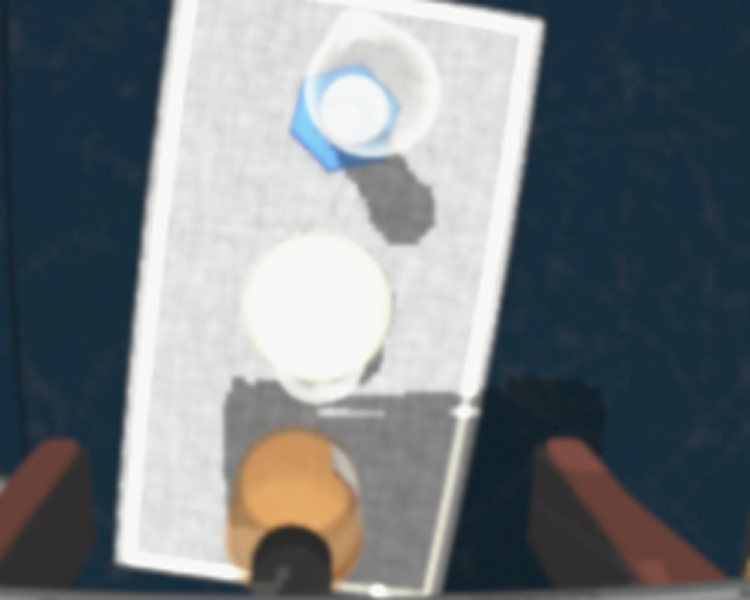

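The flask (rim near (318,385)), cylinder (350,110) and amber (290,560) all stand on the mat.

Request:
step_arm(plan=[[1,0,0.03,0.5,0,0,0],[1,0,0,0.9,0,0,0],[1,0,0,0.9,0,0,0],[1,0,0,0.5,0,0,0],[1,0,0,0.17,0,0,0],[1,0,0,0,0,0,0],[-1,0,0,0,0,0,0],[-1,0,0,0,0,0,0],[-1,0,0,0,0,0,0],[-1,0,0,0,0,0,0],[-1,0,0,0,0,0,0],[-1,0,0,0,0,0,0],[-1,0,0,0,0,0,0],[-1,0,0,-0.4,0,0,0],[-1,0,0,-0.9,0,0,0],[-1,0,0,-0.9,0,0,0],[-1,0,0,0,0,0,0],[-1,0,0,0,0,0,0]])

```text
t: 34.0
ee_pos: [510.7, -311.6, 190.6]
orientation: [3.141, -0.001, 0.0]
ft_force: [-0.5, 0.1, -1.0]
width: 27.3
grasp_force: 30.0
```

```bash
python3 -c "
from h import *
avg();print(get_obs()['width'])"
```

```text
avg [ 510.36 -311.38  189.33] [0.19 0.13 0.53] [-3.141e+00  1.000e-03  2.000e-03]
27.4781747463412
```

Request:
step_arm(plan=[[-1,0.2,-0.5,0,0,0,0],[-1,0.33,-0.8,0,0,0,0],[-1,0.33,-0.8,0,0,0,0],[-1,0.33,-0.8,0,0,0,0],[-1,0.33,-0.8,0,0,0,0],[-1,0.33,-0.8,0,0,0,0],[-1,0.33,-0.8,0,0,0,0],[-1,0.06,-0.37,0,0,0,0],[-1,0,0,0,0,0,0],[-1,0,0,0,0,0,0]])

```text
t: 35.65
ee_pos: [622.5, -29.4, 190.0]
orientation: [3.141, -0.002, -0.001]
ft_force: [-0.3, -0.7, -2.0]
width: 27.4
grasp_force: 30.0
```

```bash
python3 -c "
from h import *
avg()"
```

```text
avg [622.78 -29.37 190.19] [0.16 0.24 0.09] [ 3.142e+00 -2.000e-03  0.000e+00]
```

Request:
step_arm(plan=[[-1,0,-0.03,0.4,0,0,0],[-1,0,0,0.9,0,0,0],[-1,0,0,0.6,0,0,0],[-1,0,0,0.25,0,0,0],[-1,0,0,0,0,0,0],[-1,0,0,0,0,0,0],[1,0,0,0,0,0,0],[1,0,0,0,0,0,0],[1,0,0,0,0,0,0],[1,0,0,0,0,0,0],[1,0,0,0,0,0,0],[1,0,0,-0.4,0,0,0],[1,0,0,-0.9,0,0,0],[1,0,0,-0.9,0,0,0],[1,0,0,-0.6,0,0,0],[1,0,0,0,0,0,0],[1,0,0,0,0,0,0]])

```text
t: 38.17
ee_pos: [622.6, -26.8, 222.5]
orientation: [-3.142, 0.001, 0.001]
ft_force: [-0.2, -0.2, -0.7]
width: 87.7
grasp_force: 0.0
```

```bash
python3 - <<'E'
from h import *
avg(); w=wgrab('w9')
p=w['pixels'].astype(int);M=np.zeros(p.shape[:2],bool);M[110:215,205:320]=1
# compare with w5: liquid disc centroid (z 36)
def disc(n,M):
    p=dict(np.load(n+'.npz'))['pixels'].astype(int); m=M&(p[...,0]-p[...,2]>4)&(p[...,0]>215)
    k,l,s,c=cv2.connectedComponentsWithStats(m.astype(np.uint8)); i=1+s[1:,4].argmax(); print(n,s[i],hit(n,*c[i],36).round(1))
disc('w9',M); disc('w5',M)
E
```

```text
avg [622.43 -26.76 221.64] [0.21 0.02 0.37] [-3.141e+00  1.000e-03  2.000e-03]
w9 [228 148  51  58 735] [626.8 -27.2  36. ]
w5 [229 146  51  57 745] [627.6 -27.7  36. ]
```

Request:
step_arm(plan=[[1,-0.4,0.6,0,0,0,0],[1,-0.55,0.8,0,0,0,0],[1,-0.55,0.8,0,0,0,0],[1,-0.55,0.8,0,0,0,0],[1,-0.55,0.8,0,0,0,0],[1,-0.55,0.8,0,0,0,0],[1,-0.55,0.8,0,0,0,0],[1,-0.16,0.08,0,0,0,0],[1,0,0,0,0,0,0],[1,0,0,0,0,0,0]])

```text
t: 39.88
ee_pos: [430.6, -299.9, 222.7]
orientation: [-3.141, -0.001, -0.0]
ft_force: [-0.8, -0.3, 0.5]
width: 87.6
grasp_force: 0.0
```

```bash
python3 -c "
from h import *
avg()"
```

```text
avg [ 430.56 -300.04  222.67] [0.15 0.18 0.02] [-3.142e+00 -1.000e-03 -0.000e+00]
```

Request:
step_arm(plan=[[1,-0.02,0.02,0.5,0,0,0],[1,0,0,0.9,0,0,0],[1,0,0,0.9,0,0,0],[1,0,0,0.6,0,0,0],[1,0,0,0.19,0,0,0],[1,0,0,0,0,0,0],[-1,0,0,0,0,0,0],[-1,0,0,0,0,0,0],[-1,0,0,0,0,0,0],[-1,0,0,0,0,0,0],[-1,0,0,0,0,0,0],[-1,0,0,-0.4,0,0,0],[-1,0,0,-0.9,0,0,0],[-1,0,0,-0.9,0,0,0],[-1,0.2,-0.5,0,0,0,0],[-1,0.33,-0.8,0,0,0,0],[-1,0.33,-0.8,0,0,0,0],[-1,0.33,-0.8,0,0,0,0],[-1,0,0,0,0,0,0]])

```text
t: 42.65
ee_pos: [488.9, -154.6, 177.8]
orientation: [-3.141, -0.005, 0.001]
ft_force: [0.6, 1.0, -2.1]
width: 55.8
grasp_force: 30.0
```

Request:
step_arm(plan=[[-1,0.33,-0.8,0,0,0,0],[-1,0.33,-0.8,0,0,0,0],[-1,0.33,-0.8,0,0,0,0],[-1,0.33,-0.8,0,0,0,0],[-1,0.15,-0.42,0,0,0,0],[-1,0,0,0,0,0,0],[-1,0,0,0,0,0,0]])

```text
t: 43.52
ee_pos: [561.5, 23.1, 177.8]
orientation: [3.141, -0.001, -0.002]
ft_force: [0.4, 0.2, -2.3]
width: 56.2
grasp_force: 30.0
```

```bash
python3 -c "
from h import *
avg();print(get_obs()['width'])"
```

```text
avg [561.75  23.23 178.09] [0.17 0.26 0.15] [ 3.142e+00 -2.000e-03  0.000e+00]
55.56701424541403
```

Request:
step_arm(plan=[[-1,0.01,-0.02,0.4,0,0,0],[-1,0,0,0.9,0,0,0],[-1,0,0,0.6,0,0,0],[-1,0,0,0.25,0,0,0],[-1,0,0,0,0,0,0],[-1,0,0,0,0,0,0],[1,0,0,0,0,0,0],[1,0,0,0,0,0,0],[1,0,0,0,0,0,0],[1,0,0,0,0,0,0],[1,0,0,-0.4,0,0,0],[1,0,0,-0.9,0,0,0],[1,0,0,-0.9,0,0,0],[1,0,0,-0.9,0,0,0],[1,0,0,-0.4,0,0,0],[1,0,0,0,0,0,0],[1,0,0,0,0,0,0]])

```text
t: 46.05
ee_pos: [561.9, 25.2, 244.5]
orientation: [3.142, -0.001, -0.003]
ft_force: [0.1, -0.9, -0.3]
width: 87.4
grasp_force: 0.0
```

```bash
python3 - <<'E'
from h import *
avg(); w=wgrab('w10')
def am(n,z=50):
    p=dict(np.load(n+'.npz'))['pixels'].astype(int); m=(p[...,0]-p[...,2]>50)&(p[...,0]<230)&(p[...,1]-p[...,2]>15)
    m[:120]=0;m[240:]=0;m[:,:200]=0;m[:,310:]=0
    k,l,s,c=cv2.connectedComponentsWithStats(m.astype(np.uint8)); i=1+s[1:,4].argmax(); print(n,s[i],hit(n,*c[i],z).round(1))
am('w4');am('w10')
E
```

```text
avg [561.99  25.2  244.49] [0.23 0.01 0.3 ] [-3.142e+00  1.000e-03  2.000e-03]
w4 [ 230  153   46   47 1020] [566.2  25.   50. ]
w10 [ 231  152   46   48 1023] [566.6  24.7  50. ]
```

Request:
step_arm(plan=[[1,0.09,0.6,0,0,0,0],[1,0.07,0.9,0,0,0,0],[1,0.07,0.9,0,0,0,0],[1,0.07,0.9,0,0,0,0],[1,0.07,0.9,0,0,0,0],[1,0.07,0.9,0,0,0,0],[1,0.07,0.9,0,0,0,0],[1,0.08,0.96,0,0,0,0],[1,0,0,0,0,0,0],[1,0,0,0,0,0,0]])

```text
t: 47.75
ee_pos: [591.6, -322.3, 245.3]
orientation: [-3.141, 0.001, 0.001]
ft_force: [0.7, 0.1, -0.0]
width: 87.5
grasp_force: 0.0
```

```bash
python3 -c "
from h import *
avg()"
```

```text
avg [ 591.97 -321.78  245.67] [0.18 0.27 0.22] [3.142e+00 1.000e-03 0.000e+00]
```

Request:
step_arm(plan=[[1,0,0.01,0.4,0,0,0],[1,0,0,0.9,0,0,0],[1,0,0,0.7,0,0,0],[1,0,0,0.2,0,0,0],[1,0,0,0,0,0,0],[-1,0,0,0,0,0,0],[-1,0,0,0,0,0,0],[-1,0,0,0,0,0,0],[-1,0,0,0,0,0,0],[-1,0,0,0,0,0,0],[-1,0,0,0,0,0,0],[-1,0,0,0,0,0,0],[-1,0,0,-0.4,0,0,0],[-1,0,0,-0.9,0,0,0],[-1,0,0,-0.9,0,0,0],[-1,0,0,-0.8,0,0,0],[-1,0,0,0,0,0,0],[-1,0,0,0,0,0,0]])

```text
t: 50.4
ee_pos: [591.5, -323.0, 285.5]
orientation: [-3.141, 0.001, 0.001]
ft_force: [1.3, -0.1, -0.7]
width: 27.6
grasp_force: 30.0
```

Request:
step_arm(plan=[[-1,0.05,-0.5,0,0,0,0],[-1,0.06,-0.9,0,0,0,0],[-1,0.06,-0.9,0,0,0,0],[-1,0.06,-0.9,0,0,0,0],[-1,0.06,-0.9,0,0,0,0],[-1,0.06,-0.9,0,0,0,0],[-1,0.06,-0.9,0,0,0,0],[-1,0.06,-0.9,0,0,0,0],[-1,0.06,-0.9,0,0,0,0],[-1,0,-0.49,0,0,0,0],[-1,0,0,0,0,0,0],[-1,0,0,0,0,0,0]])

```text
t: 51.9
ee_pos: [617.9, 86.3, 284.8]
orientation: [3.141, 0.0, -0.003]
ft_force: [-0.1, -0.1, -0.7]
width: 27.7
grasp_force: 30.0
```

```bash
python3 -c "
from h import *
avg();print(get_obs()['width'])"
```

```text
avg [618.38  85.56 285.38] [0.26 0.3  0.3 ] [-3.142e+00  2.000e-03 -0.000e+00]
27.679707318146637
```

Request:
step_arm(plan=[[-1,0,-0.01,0.4,0,0,0],[-1,0,0,0.9,0,0,0],[-1,0,0,0.9,0,0,0],[-1,0,0,0.6,0,0,0],[-1,0,0,0.14,0,0,0],[-1,0,0,0,0,0,0],[-1,0,0,0,0,0,0]])

```text
t: 53.18
ee_pos: [619.3, 86.7, 139.8]
orientation: [-3.141, 0.001, -0.003]
ft_force: [1.3, 0.2, -1.9]
width: 28.0
grasp_force: 30.0
```

Request:
step_arm(plan=[[1,0,0,0,0,0,0],[1,0,0,0,0,0,0],[1,0,0,0,0,0,0],[1,0,0,0,0,0,0],[1,0,0,0,0,0,0],[1,0,0,-0.4,0,0,0],[1,0,0,-0.9,0,0,0],[1,0,0,-0.9,0,0,0],[1,0,0,-0.8,0,0,0],[1,-0.3,0.4,0,0,0,0],[1,0,0.8,0,0,0,0],[1,0,0,0,0,0,0],[1,0,0,0,0,0,0]])

```text
t: 54.8
ee_pos: [603.8, 26.9, 289.7]
orientation: [-3.141, 0.002, -0.002]
ft_force: [0.3, 0.4, -0.3]
width: 87.8
grasp_force: 0.0
```

```bash
python3 - <<'E'
from h import *
avg(); w=wgrab('w11'); s=vision.get_image('side')
c=lambda p:cv2.resize(p,(400,352),interpolation=cv2.INTER_CUBIC)
save(np.hstack([c(w['pixels'][20:270,110:400]),c(s['pixels'][145:315,190:383])]),'end.png')
for n in('w2','w3','w11'):
    im=dict(np.load(n+'.npz'));p=im['pixels'].astype(int); m=(p[...,2]-p[...,0]>50); m[:100]=0; m[170:]=0;m[:,:185]=0;m[:,300:]=0
    v,u=np.nonzero(m); P=np.array([hit(n,a,b,20)[:2] for a,b in zip(u,v)]).astype(np.float32)
    print('foot',n,len(u),cv2.minEnclosingCircle(P),cv2.approxPolyDP(cv2.convexHull(P),4,True)[:,0].round(0).tolist())
E
```

```text
avg [603.68  27.34 288.94] [0.08 0.19 0.37] [-3.142 -0.     0.   ]
foot w2 337 ((619.4776611328125, 85.08849334716797), 22.03679847717285) [[641.0, 79.0], [635.0, 100.0], [625.0, 105.0], [599.0, 85.0], [602.0, 71.0], [620.0, 64.0]]
foot w3 361 ((618.8143920898438, 87.61595916748047), 22.636505126953125) [[640.0, 80.0], [633.0, 105.0], [612.0, 109.0], [602.0, 101.0], [615.0, 67.0], [624.0, 66.0]]
foot w11 339 ((618.9120483398438, 85.1908187866211), 22.47785758972168) [[640.0, 79.0], [636.0, 99.0], [623.0, 106.0], [599.0, 82.0], [602.0, 70.0], [626.0, 64.0]]
```

View pics/end.png

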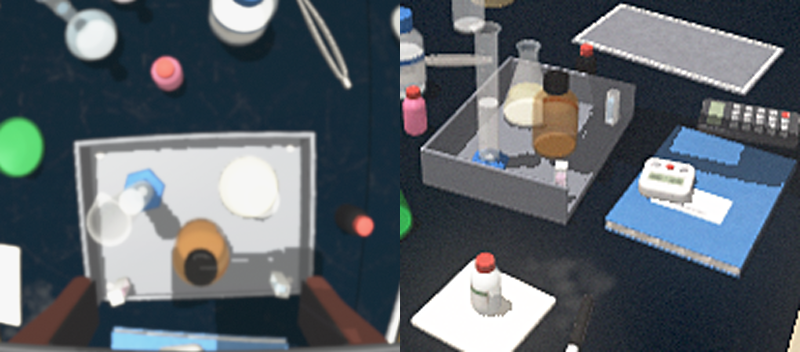

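The cylinder (143,190), flask (248,187) and amber (200,255) are back upright in the bay, and the dropper stands on the tile at (485,285).

```bash
python3 -c "
from h import *
print(ctrl.close_job())"
```

```text
the job is handed in; nothing more can be done
None
```

The job is handed in at about 55 s: the dropper bottle stands within about 2 mm of the tile's centre, and the amber bottle, flask and cylinder are back in the bay, upright and, by the camera checks, within about 1 mm of where they started.

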